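# Tare the counting scale and pour in the brass spacers

### The job

Weigh in the brass spacers: with the weighing bowl empty on the scale, press the orange tare key fully down and let it up, then pour all eight spacers from their cup into the bowl, holding the cup clear of the bowl and leaving the key alone once there are spacers in it. Stand the empty cup back upright on the olive mat, with the bowl still in the middle of the pan, and leave the other cup and the screwdriver where they are.

Things in the scene. Friction and masses are not known exactly. Their poses are not given: they have to be found in the camera images.
- cup: Black plastic cup that holds the eight brass spacers, standing on the olive mat. Round, slightly flared: outside 52 mm across at the foot, 64 mm at the rim, 70 mm high, wall 3 mm, floor 4 mm thick, about 70 g empty. Origin: centre of its underside; z is its axis, up out of the mouth. An identical cup nearby holds white spacers.
- cup_rim (a point): Centre of the mouth of the cup of brass spacers, level with the rim, 70 mm above the cup's underside.
- bowl: White plastic weighing bowl standing loose on the scale's steel pan: 80 mm across the foot, 136 mm across the rim, 45 mm high, wall 3 mm, 160 g. Origin: centre of its underside; z is up.
- scale: Bench counting scale, fixed: white and grey housing 250 mm deep (its x) by 200 mm wide (its y), sloping key panel at its front (-x), steel pan 150 x 180 mm behind. Origin: centre of its footprint on the table. The bowl's rim is 115 mm above the table.
- pan (a point): Centre of the top of the scale's pan, 70 mm above the table and 43 mm behind (+x) the middle of the scale. Axes as the scale.
- tare_key (a joint): Stroke of the scale's tare key: 0 up, 0.005 m fully down. Sprung, it comes back up by itself: 1.5 N starts it and 4 N holds it fully down.
- tare_top (a point): Centre of the top of the orange tare key, the large one at the right (-y) of the scale's front panel: 24 x 26 mm, standing 8 mm proud of the panel when up. The panel and the key slope 0.2 rad, lower at the front; z of this point is the outward direction of the key.
- mat: Olive-brown bench mat, fixed, 360 mm (x) by 400 mm (y), 2 mm thick. Origin: centre of its underside, at table height; not rotated.
- nylon_cup: The other black cup, same size as the first, about 110 g, filled with white nylon spacers. Not to be used. Origin: centre of its underside.
- screwdriver: Screwdriver with a teal handle 200 mm long, lying on the mat. Bystander. Origin: its middle, on its underside; x along it, from handle to blade.
- spacer1: Brass hexagonal spacer number 1 of 8: 10 mm across flats, 20 mm long, about 13 g, x along its length, origin at its middle. Like the others it starts in the cup, and slides on the cup's smooth plastic only once the wall falls 15 to 25 degrees (friction 0.28 to 0.42), so tip the cup well past level and shake out what hangs; the eight together weigh about 1 N.
- spacer2: Brass spacer number 2, like spacer1, also in the cup.
- spacer3: Brass spacer number 3, like spacer1, also in the cup.
- spacer4: Brass spacer number 4, like spacer1, also in the cup.
- spacer5: Brass spacer number 5, like spacer1, also in the cup.
- spacer6: Brass spacer number 6, like spacer1, also in the cup.
- spacer7: Brass spacer number 7, like spacer1, also in the cup.
- spacer8: Brass spacer number 8, like spacer1, also in the cup.

How it is judged:
By the outcome, as a careful person would: the job done as asked, in the order asked, and still so for the second after the job is handed in, with the robot touching nothing.
It also fails if it takes over 64 s, if anything falls off the work surface, if the arm or the gripper's body presses on something with over 40 N, if the wrist force passes 120 N, or if a joint passes its speed limit or range.

### The arm

A 6-joint arm with a two-finger parallel gripper is mounted at the origin on the work surface. World frame = base frame: x ahead of the robot, y to its left, z up, the work surface at z = 0. Lengths are in m, angles in rad, forces in N, time in s.
With the tool pointing down it reaches from about 0.325 to 0.775 m from the base axis. Payload 5.5 kg.
Tool frame: the origin (TCP) lies at the centre of the arm's flange, where the gripper is bolted on; the fingertips stand 173 mm ahead of it and the grasp point (between the pads) lies 155 mm ahead of it (tcp_to_tips is the distance from the TCP to the fingertips, in m); z points along the fingers, y is the line along which they close (so a half turn about z gives the same grasp; the last joint's range is limited). The gripper opens to 85 mm and grips with 20 to 120 N. Pads are 22 mm wide; open, the fingers measure 114 mm over their backs; the gripper's body (76 mm by 85 mm) begins 54 mm behind the grasp point. The pads swing forward as they close: fully open they stand 13 mm farther back than shut.
Start: joints at [-1.245, 0.091, 1.231, -0, 1.82, -0.057], TCP at [0.224, -0.557, 0.405] pointing down, gripper open.
Joint ranges: [-2.87, 2.87], [-0.86, 2.18], [0.17, 2.46], [-1.51, 4.65], [0.06, 2.69], [-2.65, 2.65]. Speed limits (rad/s): [2.57, 2.57, 3.01, 3.14, 3.14, 3.14].

### API

Orientations are given as a rotation vector (axis times angle).
In Python, from cell import get_state, snapshot, camera_info, sign_off, trace, spot_point, tcp_to_tips gives the robot as it stands.
- The arm moves only by the tool drive_tool, never from a script. Its argument "series" is one flat list of numbers, 7 for each row, row after row: the shift along the tool's x, y, z in mm, then the turn, a rotation vector about the tool's x, y, z in rad, then the opening, from -1 (shut) to 1 (fully open). In form: [tx, ty, tz, ax, ay, az, claw, tx, ty, tz, ax, ay, az, claw, ...]. A call has 1 to 10 rows; each row shifts and turns the commanded pose from where the row before left it, along the tool's axes as they then stand; what a row does not reach is not made up. A row lasts 1/12 s, in which the tool goes at most 41.7 mm and 7.16 degrees, less where a joint would pass 70% of its speed; a pose out of reach is approached as far as the arm can. A call is refused whole if a number of a shift passes 41.7 or a number of a turn 0.125, either way. A call with a gripper value outside its range is refused whole. The fingers move at their own pace and stop on an object; the grip force is fixed at half the most. Time passes only in rows, so rows that do not move let the fingers close. It gives the time, the measured TCP pose, the force, the opening and the grip force at its end, in the units of the state.
- get_state(): the state, without advancing time (a new reading comes with each control period).
- snapshot(name): name is "side" or "top" or "wrist"; returns the picture (480x640x3 uint8, red, green, blue); there is no depth.
- camera_info(name): a dict with "fx", "fy", "cx", "cy" (pixels), "extrinsics" (4x4, takes a point from camera to world coordinates); the wrist camera has in their place "hand_eye" (4x4, takes a point from camera to tool coordinates, whose origin is the TCP and whose axes are the flange's). Camera axes: x right, y down, z forward; pixel columns grow to the right and rows downward; lengths in m; the calibration is good to about 2 mm. The wrist camera is an equidistant fisheye: a pixel r from the principal point sees the ray r / f radians off the axis. A picture is of the moment at which its call begins: read the wrist's pose just before it. camera_info takes no time and is no camera call.
- sign_off(): hands the job in; it is judged then, once.
Trained networks look in the newest picture that a camera, given by its name, has taken for a name from the list of things; names that differ only in an ending like _2 or _b are one class to them, and where a whole thing is asked for, a point or a joint stands for the part that bears it (a point fixed in the world has none). Each returns a list of dicts, best first, with "p" (0 to 1); they miss things now and then, are a little off and sometimes report something else, mostly with a low value. They report only what shows in the picture. A call takes as long as a camera call.
- trace(name, camera): "region" (480x640 bool, what is visible of it).
- spot_point(name, camera): "location" ([x, y, z] in m, in the coordinates of the camera as it stood for that picture, good to about 4 mm: a listed point, or the origin of a listed thing).
The state is a dict: "time": time; "qpos": joint angles; "joint_velocities": joint speeds; "tau": joint torques, N m; "eef_pos": TCP position; "tcp_rot": TCP orientation; "contact_force": force on the tool from outside, world axes, zero at the start; "ft_torque": the same for the moment, N m; "width": finger opening in m; "finger_force": force on a finger pad.
Only numpy, scipy, OpenCV 4.12 (cv2) and the standard library are available. Lean on these libraries where they do the work, as an engineer would, in place of code of your own. Each camera call takes 0.05 s, during which the arm holds its last target. There are 200 camera calls.

## Working session

There is one attempt and no reset: what is moved stays moved. The work goes in short steps, Python scripts to look and compute and a tool call to move; the robot and the scene stay as the last step left them, time stands still between calls to the robot, and variables do not carry over. Pictures are saved under pics/ and viewed, at most 13 in all, crops included, and the job is handed in when it is done.

Besides the shell and the picture viewer there is one more tool, called after ">>>" in YAML: its name, and indented under it one key for each argument. drive_tool: Moves the arm, as the interface text tells. Its arguments: {"type":"object","properties":{"series":{"type":"array","items":{"type":"number"}}},"required":["series"]}

```bash
mkdir -p pics
cat > h.py <<'E'
import numpy as np, cv2
from scipy.spatial.transform import Rotation as R
from cell import *
def T():
    s=get_state(); M=np.eye(4); M[:3,:3]=R.from_rotvec(s['tcp_rot']).as_matrix(); M[:3,3]=s['eef_pos']; return M
def ext(c):
    i=camera_info(c)
    return np.array(i['extrinsics']) if c!='wrist' else T()@np.array(i['hand_eye'])
def spots(c,names,k=2):
    E=ext(c); im=snapshot(c)
    for n in names:
        for d in spot_point(n,c)[:k]:
            print(c,n,round(d['p'],2),np.round((E@np.r_[d['location'],1])[:3],4))
    return im
def save(im,f): cv2.imwrite('pics/'+f,im[:,:,::-1])
E
python3 - <<'E'
from h import *
for c in ['top','side']:
    im=spots(c,['cup','cup_rim','nylon_cup','bowl','tare_top','scale','screwdriver','mat'])
    save(im,c+'1.png')
print(get_state()); print(ext('top'),ext('side'),camera_info('wrist'),tcp_to_tips)
E
```

```text
top cup 0.6 [ 4.378e-01 -1.200e-01  3.000e-04]
top cup_rim 0.94 [ 0.4366 -0.1189  0.0752]
top cup_rim 0.27 [ 0.5212 -0.2257 -0.0025]
top nylon_cup 0.67 [ 0.5647 -0.3246  0.0021]
top bowl 0.87 [0.5827 0.2322 0.0707]
top tare_top 0.58 [0.455  0.167  0.0665]
top scale 0.98 [ 5.403e-01  2.321e-01 -3.000e-04]
top scale 0.48 [ 0.4548 -0.1126  0.0127]
top screwdriver 0.79 [ 0.6597 -0.1253 -0.0008]
top mat 0.9 [ 0.5218 -0.2233 -0.001 ]
side cup 0.6 [ 0.4382 -0.1198  0.0029]
side cup 0.59 [0.4551 0.1708 0.061 ]
side cup_rim 0.64 [ 0.4386 -0.1142  0.0737]
side cup_rim 0.57 [ 0.5644 -0.3227 -0.0012]
side nylon_cup 0.63 [ 0.5617 -0.3222  0.0006]
side bowl 0.56 [0.583  0.2358 0.0714]
side tare_top 0.63 [0.459  0.1689 0.0612]
side scale 0.84 [5.418e-01 2.278e-01 2.000e-04]
side screwdriver 0.65 [ 0.659  -0.1275  0.0014]
side mat 0.69 [ 0.5212 -0.2214  0.0043]
{'time': 0.9, 'qpos': array([-1.24466826e+00,  9.11177124e-02,  1.23066263e+00, -2.36235414e-05,
        1.81979710e+00, -5.66792762e-02]), 'joint_velocities': array([ 7.70882702e-05,  5.08815419e-04,  2.00124798e-03,  1.75055664e-03,
       
[... 642 characters left out ...]
      0.          1.        ]] [[ 0.99784291 -0.04490263  0.0478883   0.49118176]
 [-0.06484321 -0.56035929  0.82570747 -0.63465005]
 [-0.01024178 -0.82703157 -0.56206217  0.47139204]
 [ 0.          0.          0.          1.        ]] {'fx': 371.64829954431775, 'fy': 371.64829954431775, 'cx': 321.04723309738176, 'cy': 239.8562853929963, 'hand_eye': array([[ 1.71771191e-05, -9.52606875e-01, -3.04204111e-01,
         7.73676746e-02],
       [ 9.99999995e-01, -1.28602413e-05,  9.67372637e-05,
        -3.71709426e-04],
       [-9.60647208e-05, -3.04204111e-01,  9.52606870e-01,
         3.10008588e-02],
       [ 0.00000000e+00,  0.00000000e+00,  0.00000000e+00,
         1.00000000e+00]])} 0.1734
```

View pics/top1.png

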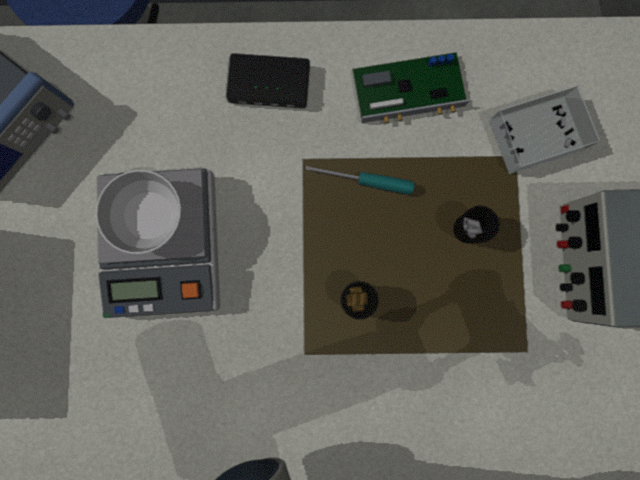

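View pics/side1.png

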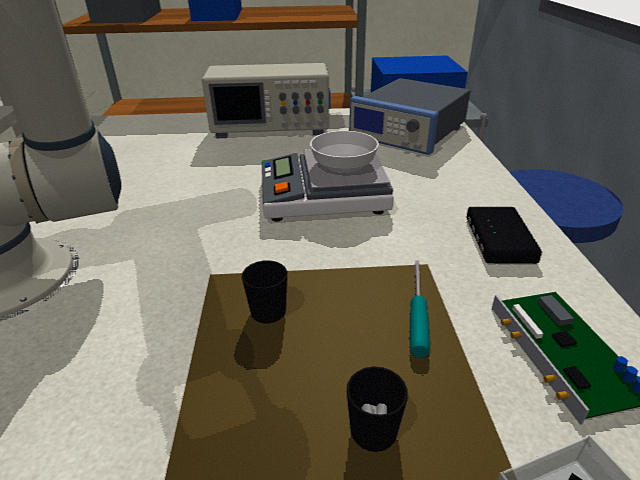

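Top view: brass cup at (359,299), white-spacer cup at (475,226), orange key at (190,290), bowl at (139,211). The network positions agree with these. I'll press the key first with the fingers shut.

```bash
cat >> h.py <<'E'
def rot(x=None,z=None):
    z=np.array(z,float)/np.linalg.norm(z); x=np.array(x,float); x-=z*(x@z); x/=np.linalg.norm(x)
    return np.c_[x,np.cross(z,x),z]
def rows(G,N,M=None):
    "equal tool-frame rows from M (default: now) to pose G"
    M=T() if M is None else M
    D=np.linalg.inv(M)@G; a=R.from_matrix(D[:3,:3]).as_rotvec()/N; A=R.from_rotvec(a).as_matrix()
    S=sum(np.linalg.matrix_power(A,k) for k in range(N)); t=np.linalg.solve(S,D[:3,3])*1e3
    print(N,'rows',np.round(t,1).tolist(),np.round(a,4).tolist())
def pose(p,Rm): M=np.eye(4); M[:3,:3]=Rm; M[:3,3]=p; return M
def armR(q): return R.from_euler('ZYZYZ',[q[0],q[1]+q[2],q[3],q[4],q[5]]).as_matrix()
E
python3 - <<'E'
from h import *
s=get_state(); q=s['qpos']
C=armR(q).T@T()[:3,:3]; print(np.round(C,3))
z=np.array([np.sin(.2),0,-np.cos(.2)]); Rk=rot([0,1,0],z)
key=np.array([.457,.168,.064])
rows(pose(key-z*(.1734+.06),Rk),20)
# orientation candidates at cup / bowl: tangential, e below horizontal
from itertools import product
for th,sg,e,phi in product([-.35,.2],[1,-1],[.4,0],[1.8,2.2]):
    t=sg*np.array([-np.sin(th),np.cos(th),0]); zz=t*np.cos(e)-np.array([0,0,np.sin(e)])
    for xs in (1,-1):
        W=rot([0,0,xs],zz)@C.T
        B=R.from_euler('ZY',[th,phi]).as_matrix().T@W
        print(th,sg,e,phi,xs,np.round(R.from_matrix(B).as_euler('ZYZ'),2))
E
```

```text
Traceback (most recent call last):
  File "h.py", line 26, in armR
    def armR(q): return R.from_euler('ZYZYZ',[q[0],q[1]+q[2],q[3],q[4],q[5]]).as_matrix()
                        ~~~~~~~~~~~~^^^^^^^^^^^^^^^^^^^^^^^^^^^^^^^^^^^^^^^^^
  File "scipy/spatial/transform/_rotation.pyx", line 1413, in scipy.spatial.transform._rotation.Rotation.from_euler
ValueError: Expected axis specification to be a non-empty string of upto 3 characters, got ZYZYZ
```

```bash
sed -i '$d' h.py
cat >> h.py <<'E'
def armR(q): return (R.from_euler('ZYZ',[q[0],q[1]+q[2],q[3]])*R.from_euler('YZ',[q[4],q[5]])).as_matrix()
E
python3 - <<'E'
from h import *
s=get_state(); q=s['qpos']
C=armR(q).T@T()[:3,:3]; print(np.round(C,3))
z=np.array([np.sin(.2),0,-np.cos(.2)]); Rk=rot([0,1,0],z)
key=np.array([.457,.168,.064])
rows(pose(key-z*(.1734+.06),Rk),20)
from itertools import product
for th,sg,e,phi in product([-.35,.2],[1,-1],[.4,0],[1.8,2.2]):
    t=sg*np.array([-np.sin(th),np.cos(th),0]); zz=t*np.cos(e)-np.array([0,0,np.sin(e)])
    W=rot([0,0,1],zz)@C.T
    B=R.from_euler('ZY',[th,phi]).as_matrix().T@W
    print(th,sg,e,phi,np.round(R.from_matrix(B).as_euler('ZYZ'),2))
E
```

```text
[[-0. -1.  0.]
 [ 1.  0.  0.]
 [-0.  0.  1.]]
20 rows [36.7, -15.0, 5.0] [-0.0088, 0.0059, -0.0592]
-0.35 1 0.4 1.8 [ 1.18  1.48 -0.21]
-0.35 1 0.4 2.2 [ 1.24  1.34 -0.59]
-0.35 1 0 1.8 [ 1.57  1.57 -0.23]
-0.35 1 0 2.2 [ 1.57  1.57 -0.63]
-0.35 -1 0.4 1.8 [-1.18  1.48 -2.93]
-0.35 -1 0.4 2.2 [-1.24  1.34 -2.55]
-0.35 -1 0 1.8 [-1.57  1.57 -2.91]
-0.35 -1 0 2.2 [-1.57  1.57 -2.51]
0.2 1 0.4 1.8 [ 1.18  1.48 -0.21]
0.2 1 0.4 2.2 [ 1.24  1.34 -0.59]
0.2 1 0 1.8 [ 1.57  1.57 -0.23]
0.2 1 0 2.2 [ 1.57  1.57 -0.63]
0.2 -1 0.4 1.8 [-1.18  1.48 -2.93]
0.2 -1 0.4 2.2 [-1.24  1.34 -2.55]
0.2 -1 0 1.8 [-1.57  1.57 -2.91]
0.2 -1 0 2.2 [-1.57  1.57 -2.51]
```

>>> drive_tool:
  series: [36.7, -15, 5, -0.0088, 0.0059, -0.0592, -1, 36.7, -15, 5, -0.0088, 0.0059, -0.0592, -1, 36.7, -15, 5, -0.0088, 0.0059, -0.0592, -1, 36.7, -15, 5, -0.0088, 0.0059, -0.0592, -1, 36.7, -15, 5, -0.0088, 0.0059, -0.0592, -1, 36.7, -15, 5, -0.0088, 0.0059, -0.0592, -1, 36.7, -15, 5, -0.0088, 0.0059, -0.0592, -1, 36.7, -15, 5, -0.0088, 0.0059, -0.0592, -1, 36.7, -15, 5, -0.0088, 0.0059, -0.0592, -1, 36.7, -15, 5, -0.0088, 0.0059, -0.0592, -1]

```text
time: 1.73
eef_pos: [0.4254, -0.2192, 0.3549]
tcp_rot: [2.705, 1.44, 0.114]
contact_force: [-0.0, 0.2, 0.7]
width: -0.0001
finger_force: 0.0
```

>>> drive_tool:
  series: [36.7, -15, 5, -0.0088, 0.0059, -0.0592, -1, 36.7, -15, 5, -0.0088, 0.0059, -0.0592, -1, 36.7, -15, 5, -0.0088, 0.0059, -0.0592, -1, 36.7, -15, 5, -0.0088, 0.0059, -0.0592, -1, 36.7, -15, 5, -0.0088, 0.0059, -0.0592, -1, 36.7, -15, 5, -0.0088, 0.0059, -0.0592, -1, 36.7, -15, 5, -0.0088, 0.0059, -0.0592, -1, 36.7, -15, 5, -0.0088, 0.0059, -0.0592, -1, 36.7, -15, 5, -0.0088, 0.0059, -0.0592, -1, 36.7, -15, 5, -0.0088, 0.0059, -0.0592, -1]

```text
time: 2.57
eef_pos: [0.4091, 0.1695, 0.2916]
tcp_rot: [2.112, 2.119, 0.213]
contact_force: [1.4, 0.2, -0.6]
width: 0.0002
finger_force: 0.0
```

Run:
```python
from h import *
print(T().round(4), get_state()['qpos'].round(3),get_state()['time'])
im=spots('wrist',['tare_top','bowl','scale'],1); save(im,'w1.png')
spots('top',['tare_top','bowl','scale'],1);print(get_state()['contact_force'])
z=np.array([np.sin(.2),0,-np.cos(.2)]); Rk=rot([0,1,0],z)
rows(pose(np.array([.457,.168,.064])-z*(.1734+.015),Rk),3)
```

```text
[[-3.000e-03  9.798e-01  1.999e-01  4.091e-01]
 [ 1.000e+00  3.100e-03  2.000e-04  1.695e-01]
 [-5.000e-04  1.999e-01 -9.798e-01  2.916e-01]
 [ 0.000e+00  0.000e+00  0.000e+00  1.000e+00]] [ 0.341 -0.428  1.899 -0.067  1.481  0.338] 2.5667
wrist tare_top 0.88 [0.457  0.1693 0.0624]
wrist bowl 0.87 [0.5845 0.2371 0.0707]
wrist scale 0.78 [ 0.5399  0.236  -0.003 ]
top tare_top 0.75 [0.455  0.166  0.0642]
top bowl 0.66 [0.5865 0.2314 0.0709]
top scale 0.66 [ 5.420e-01  2.321e-01 -3.000e-04]
[-0.48344142 -0.15428968 -0.77256535]
3 rows [0.5, 0.1, 14.8] [0.0002, 0.0004, -0.0009]
```

View pics/w1.png

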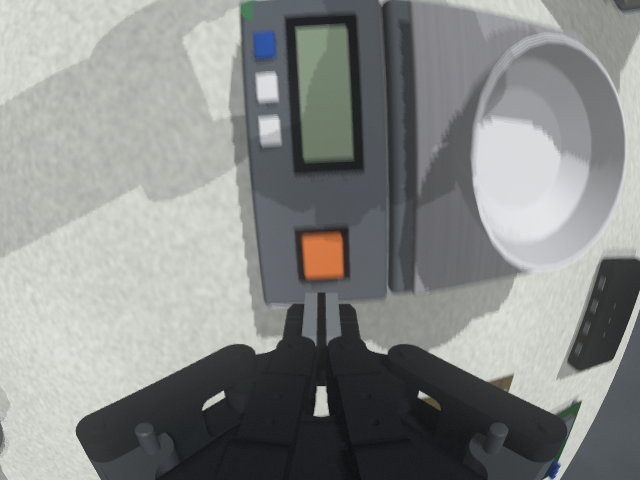

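The wrist view shows the orange key at about (323,255) with the shut fingertips at (321,295), lined up in x. The estimates agree, so I'll go down along the key's normal.

>>> drive_tool:
  series: [0.3, 0, 14.8, 0, 0, 0, -1, 0.2, 0, 14.8, 0, 0, 0, -1, 0, 0, 14.8, 0, 0, 0, -1, 0, 0, 6, 0, 0, 0, -1, 0, 0, 4, 0, 0, 0, -1, 0, 0, 0, 0, 0, 0, -1]

```text
time: 3.47
eef_pos: [0.4209, 0.1674, 0.2377]
tcp_rot: [2.118, 2.115, 0.21]
contact_force: [-0.4, 0.2, 1.0]
width: -0.0005
finger_force: 0.0
```

>>> drive_tool:
  series: [0, 0, 2.5, 0, 0, 0, -1, 0, 0, 2.5, 0, 0, 0, -1, 0, 0, 0, 0, 0, 0, -1]

```text
time: 3.72
eef_pos: [0.4218, 0.1681, 0.2336]
tcp_rot: [2.116, 2.116, 0.212]
contact_force: [-0.1, 0.6, -1.4]
width: 0.0003
finger_force: 0.0
```

>>> drive_tool:
  series: [0, 0, 2, 0, 0, 0, -1, 0, 0, 0, 0, 0, 0, -1]

```text
time: 3.88
eef_pos: [0.4222, 0.1682, 0.2316]
tcp_rot: [2.115, 2.116, 0.212]
contact_force: [0.3, 0.2, 2.1]
width: 0.0002
finger_force: 0.7
```

>>> drive_tool:
  series: [0, 0, 2, 0, 0, 0, -1, 0, 0, 0, 0, 0, 0, -1]

```text
time: 4.05
eef_pos: [0.4226, 0.1682, 0.2297]
tcp_rot: [2.115, 2.116, 0.213]
contact_force: [-0.4, 0.2, 2.3]
width: -0.0002
finger_force: 1.2
```

>>> drive_tool:
  series: [0, 0, 1.5, 0, 0, 0, -1, 0, 0, 0, 0, 0, 0, -1]

```text
time: 4.22
eef_pos: [0.4229, 0.1683, 0.2282]
tcp_rot: [2.115, 2.116, 0.213]
contact_force: [-0.1, 0.6, 3.4]
width: -0.0001
finger_force: 1.6
```

>>> drive_tool:
  series: [0, 0, 1.2, 0, 0, 0, -1, 0, 0, 0, 0, 0, 0, -1]

```text
time: 4.38
eef_pos: [0.4232, 0.1683, 0.227]
tcp_rot: [2.116, 2.116, 0.213]
contact_force: [-0.6, 1.4, 4.3]
width: -0.0002
finger_force: 1.9
```

>>> drive_tool:
  series: [0, 0, 0.6, 0, 0, 0, -1, 0, 0, 0, 0, 0, 0, -1]

```text
time: 4.55
eef_pos: [0.4233, 0.1682, 0.2267]
tcp_rot: [2.116, 2.116, 0.213]
contact_force: [-0.1, 0.8, 4.2]
width: -0.0001
finger_force: 2.4
```

>>> drive_tool:
  series: [0, 0, 0.6, 0, 0, 0, -1, 0, 0, 0, 0, 0, 0, -1]

```text
time: 4.72
eef_pos: [0.4233, 0.1683, 0.2266]
tcp_rot: [2.116, 2.116, 0.213]
contact_force: [-2.8, 0.5, 8.2]
width: 0.0
finger_force: 4.2
```

>>> drive_tool:
  series: [0, 0, 0.5, 0, 0, 0, -1, 0, 0, 0, 0, 0, 0, -1]

```text
time: 4.88
eef_pos: [0.4234, 0.1683, 0.2265]
tcp_rot: [2.116, 2.116, 0.213]
contact_force: [-5.4, -0.0, 11.1]
width: 0.0003
finger_force: 5.8
```

>>> drive_tool:
  series: [0, 0, -4, 0, 0, 0, -1, 0, 0, -10, 0, 0, 0, -1, 0, 0, -25, 0, 0, 0, -1, 0, 0, -30, 0, 0, 0, 0, 0, 0, -30, 0, 0, 0, 1]

```text
time: 5.3
eef_pos: [0.403, 0.1679, 0.3221]
tcp_rot: [2.117, 2.117, 0.206]
contact_force: [-0.2, -0.2, 1.5]
width: 0.0236
finger_force: 0.0
```

```bash
cat >> h.py <<'E'
E_=.45; t_=np.array([.3,.954,0])
d_=t_*np.cos(E_)-np.array([0,0,np.sin(E_)]); Rg=rot([0,0,1],d_)
E
python3 - <<'E'
from h import *
cup=np.array([.4375,-.119,.045])
M=T(); print(M[:3,3],get_state()['qpos'].round(2))
W=pose([.37,-.35,.33],Rg); rows(W,18)
P=pose(cup-d_*.245,Rg); rows(P,6,W)
spots('top',['tare_top','bowl'],1)
# intermediate positions check
q=get_state()['qpos']; C=np.array([[0,-1,0],[1,0,0],[0,0,1.]])
for th,phi in ((-.75,1.9),(-.6,2.2)):
    B=R.from_euler('ZY',[th,phi]).as_matrix().T@Rg@C.T; print(R.from_matrix(B).as_euler('ZYZ').round(2))
E
```

```text
[0.40298961 0.16793039 0.32211789] [ 0.34 -0.45  1.86 -0.07  1.55  0.34]
18 rows [-26.0, 3.5, -15.5] [0.0002, 0.06, 0.0211]
6 rows [-25.3, -0.8, 15.9] [0.0, -0.0, -0.0]
top tare_top 0.6 [0.4535 0.1651 0.0661]
top bowl 0.7 [0.5869 0.2322 0.0738]
[ 0.99  1.8  -0.5 ]
[ 1.04  1.53 -0.69]
```

>>> drive_tool:
  series: [-26, 3.5, -15.5, 0, 0.06, 0.021, 1, -26, 3.5, -15.5, 0, 0.06, 0.021, 1, -26, 3.5, -15.5, 0, 0.06, 0.021, 1, -26, 3.5, -15.5, 0, 0.06, 0.021, 1, -26, 3.5, -15.5, 0, 0.06, 0.021, 1, -26, 3.5, -15.5, 0, 0.06, 0.021, 1, -26, 3.5, -15.5, 0, 0.06, 0.021, 1, -26, 3.5, -15.5, 0, 0.06, 0.021, 1, -26, 3.5, -15.5, 0, 0.06, 0.021, 1]

```text
time: 6.2
eef_pos: [0.3976, -0.0921, 0.4009]
tcp_rot: [-2.101, -1.826, -0.764]
contact_force: [0.4, 0.7, -0.7]
width: 0.0852
finger_force: 0.0
```

>>> drive_tool:
  series: [-26, 3.5, -15.5, 0, 0.06, 0.021, 1, -26, 3.5, -15.5, 0, 0.06, 0.021, 1, -26, 3.5, -15.5, 0, 0.06, 0.021, 1, -26, 3.5, -15.5, 0, 0.06, 0.021, 1, -26, 3.5, -15.5, 0, 0.06, 0.021, 1, -26, 3.5, -15.5, 0, 0.06, 0.021, 1, -26, 3.5, -15.5, 0, 0.06, 0.021, 1, -26, 3.5, -15.5, 0, 0.06, 0.021, 1, -26, 3.5, -15.5, 0, 0.06, 0.021, 1]

```text
time: 6.95
eef_pos: [0.3711, -0.3515, 0.3278]
tcp_rot: [-1.796, -1.318, -1.139]
contact_force: [0.2, 0.3, -0.0]
width: 0.0853
finger_force: 0.0
```

Run:
```python
from h import *
s=get_state();print(T().round(3),s['qpos'].round(2),s['time'])
im=spots('wrist',['cup','cup_rim','nylon_cup'],2); save(im,'w2.png')
spots('top',['cup','cup_rim','nylon_cup'],2)
cup=np.array([.4375,-.119,.045]); rows(pose(cup-d_*.245,Rg),6)
```

```text
[[ 0.126  0.953  0.274  0.371]
 [ 0.41  -0.302  0.861 -0.351]
 [ 0.903  0.004 -0.429  0.328]
 [ 0.     0.     0.     1.   ]] [-1.05  0.11  1.52  0.97  2.19 -0.44] 6.95
wrist cup 0.81 [ 0.4346 -0.1164 -0.    ]
wrist cup 0.53 [ 0.4356 -0.1138  0.0205]
wrist cup_rim 0.6 [ 0.434  -0.116   0.0724]
top cup 0.84 [ 0.4386 -0.1154  0.0007]
top cup 0.52 [ 0.4364 -0.1193  0.0747]
top cup_rim 0.68 [ 0.4392 -0.1187  0.0759]
top cup_rim 0.3 [ 0.5624 -0.3258  0.0071]
top nylon_cup 0.75 [ 0.5643 -0.3217  0.0031]
top nylon_cup 0.38 [ 0.4416 -0.1218  0.0322]
6 rows [-25.6, -1.2, 15.8] [0.0005, -0.0001, 0.0014]
```

View pics/w2.png

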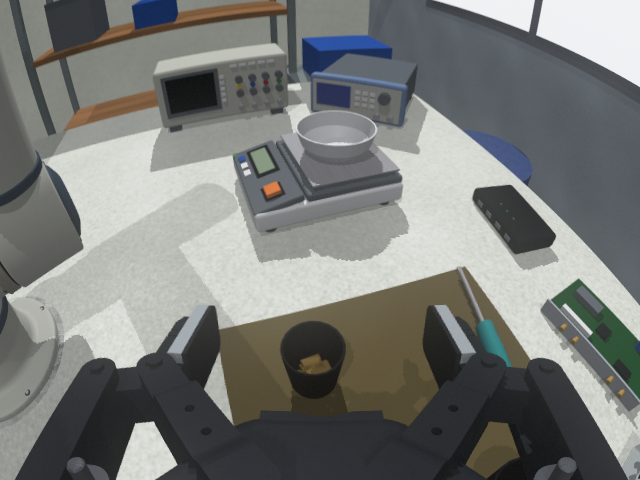

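The wrist view shows the brass cup at (313,360), centred between the open fingers, and the key is back up. Next I'll descend and slide in.

>>> drive_tool:
  series: [-25.6, -1.2, 15.8, 0, 0, 0, 1, -25.6, -1.2, 15.8, 0, 0, 0, 1, -25.6, -1.2, 15.8, 0, 0, 0, 1, -25.6, -1.2, 15.8, 0, 0, 0, 1, -25.6, -1.2, 15.8, 0, 0, 0, 1, -25.6, -1.2, 15.8, 0, 0, 0, 1, 0, 0, 0, 0, 0, 0, 1]

```text
time: 7.93
eef_pos: [0.371, -0.3274, 0.1457]
tcp_rot: [-1.795, -1.318, -1.133]
contact_force: [-0.2, 0.7, -0.5]
width: 0.0855
finger_force: 0.0
```

Run:
```python
from h import *
s=get_state();print(T().round(3),s['qpos'].round(2),s['time'],s['contact_force'])
im=spots('wrist',['cup','cup_rim'],1)
cup=np.array([.437,-.118,.045]); rows(pose(cup-d_*.152,Rg),7)
```

```text
[[ 0.129  0.954  0.27   0.371]
 [ 0.411 -0.299  0.861 -0.327]
 [ 0.903  0.    -0.43   0.146]
 [ 0.     0.     0.     1.   ]] [-1.03  0.25  1.71  0.83  1.97 -0.72] 7.9333 [-0.17802504  0.71654923 -0.46145131]
wrist cup 0.97 [ 0.4378 -0.1162  0.0007]
wrist cup_rim 0.59 [ 0.4366 -0.1164  0.0706]
7 rows [-0.0, -0.3, 13.5] [0.0005, -0.0002, 0.0012]
```

>>> drive_tool:
  series: [0, -0.3, 13.5, 0, 0, 0, 1, 0, -0.3, 13.5, 0, 0, 0, 1, 0, -0.3, 13.5, 0, 0, 0, 1, 0, -0.3, 13.5, 0, 0, 0, 1, 0, -0.3, 13.5, 0, 0, 0, 1, 0, -0.3, 13.5, 0, 0, 0, 1, 0, -0.3, 13.5, 0, 0, 0, 1, 0, 0, 0, 0, 0, 0, 1, 0, 0, 0, 0, 0, 0, 1]

```text
time: 8.83
eef_pos: [0.3957, -0.2473, 0.1088]
tcp_rot: [-1.796, -1.324, -1.136]
contact_force: [-0.1, 0.7, -0.3]
width: 0.0855
finger_force: 0.0
```

Run:
```python
from h import *
s=get_state();print(T().round(4),s['qpos'].round(2),s['time'],s['contact_force'])
im=spots('wrist',['cup','cup_rim'],1); save(im,'w3.png')
print(T()[:3,3]+T()[:3,2]*.155)
```

```text
[[ 0.1244  0.9541  0.2725  0.3957]
 [ 0.4137 -0.2995  0.8597 -0.2473]
 [ 0.9019  0.0058 -0.432   0.1088]
 [ 0.      0.      0.      1.    ]] [-0.91  0.19  1.85  0.88  1.83 -0.71] 8.8333 [-0.07852466  0.65175397 -0.33044961]
wrist cup 0.75 [ 0.4378 -0.1159  0.002 ]
wrist cup_rim 0.89 [ 0.4333 -0.1145  0.0694]
[ 0.43828705 -0.11567343  0.04255638]
```

View pics/w3.png

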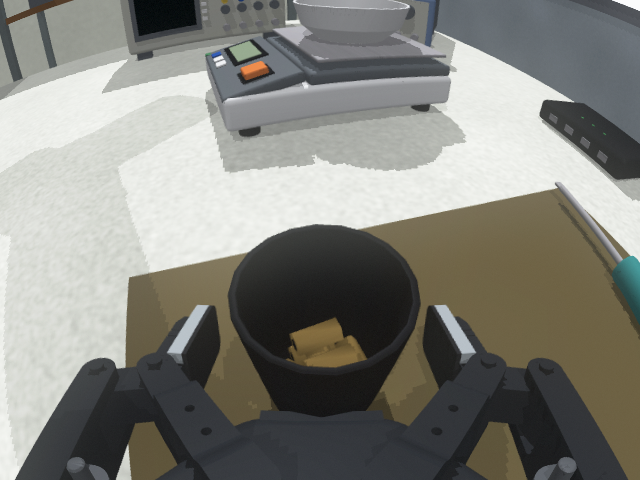

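The cup (rim centre about (324,297)) sits centred between the pads at (192,335) and (453,333). Closing now.

>>> drive_tool:
  series: [0, 0, 0, 0, 0, 0, -1, 0, 0, 0, 0, 0, 0, -1, 0, 0, 0, 0, 0, 0, -1, 0, 0, 0, 0, 0, 0, -1, 0, 0, 0, 0, 0, 0, -1, 0, 0, 0, 0, 0, 0, -1]

```text
time: 9.48
eef_pos: [0.3958, -0.2487, 0.11]
tcp_rot: [-1.798, -1.325, -1.139]
contact_force: [-0.6, -2.5, 5.6]
width: 0.0587
finger_force: 63.7
```

>>> drive_tool:
  series: [4.5, 0, -2.2, 0, 0, 0, -1, 9, 0, -4.3, 0, 0, 0, -1, 18, 0, -8.6, 0, 0, 0, -1, 27, 0, -13, 0, 0, 0, -1, 27, 0, -13, 0, 0, 0, -1, 27, 0, -13, 0, 0, 0, -1, 18, 0, -8.6, 0, 0, 0, -1, 9, 0, -4.3, 0, 0, 0, -1]

```text
time: 10.15
eef_pos: [0.3947, -0.248, 0.2675]
tcp_rot: [-1.799, -1.329, -1.139]
contact_force: [-0.8, -0.1, -0.8]
width: 0.0588
finger_force: 64.2
```

Run:
```python
from h import *
s=get_state();M=T();print(M.round(4),s['qpos'].round(2),s['time'],s['contact_force'],s['width'])
im=spots('wrist',['cup','cup_rim'],1); save(im,'w4.png')
im=spots('side',['cup','cup_rim'],1);
```

```text
[[ 0.1215  0.9538  0.2748  0.3947]
 [ 0.4178 -0.3003  0.8575 -0.248 ]
 [ 0.9004  0.0106 -0.435   0.2675]
 [ 0.      0.      0.      1.    ]] [-0.91 -0.03  1.77  0.97  2.01 -0.46] 10.15 [-0.76653072 -0.07947269 -0.78101165] 0.05883350532340945
wrist cup 0.61 [ 0.4382 -0.1079  0.1896]
wrist cup_rim 0.55 [ 0.4333 -0.1127  0.2281]
side cup 0.74 [ 0.4365 -0.1177  0.1555]
side cup_rim 0.59 [ 0.4409 -0.115   0.2265]
```

View pics/w4.png

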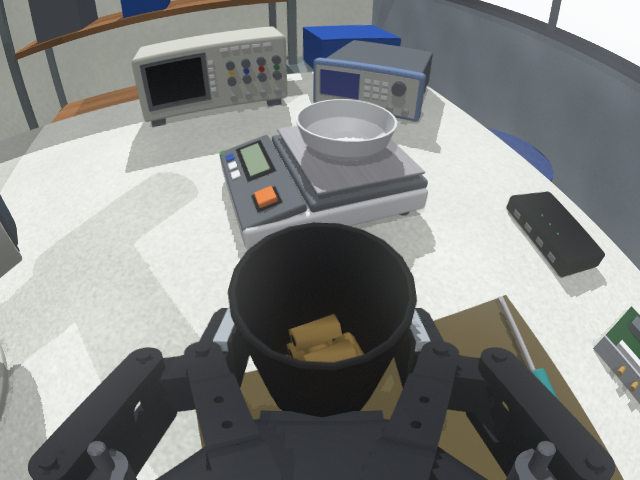

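Cup held and lifted: its rim is at (322,295) with the spacers inside, and the bowl on the pan is at (346,130). I'll work out the pour geometry.

```bash
cat >> h.py <<'E'
ML=np.array([[.1215,.9538,.2748,.3947],[.4178,-.3003,.8575,-.248],[.9004,.0106,-.435,.2675],[0,0,0,1]]); ML[:3,:3]=R.from_matrix(ML[:3,:3]).as_matrix()
CT=np.linalg.inv(ML)@pose([.4375,-.117,.1595],np.eye(3))   # cup in tool
def roll(psi,yaw=np.pi/2,e=0):
    z=np.array([np.cos(yaw)*np.cos(e),np.sin(yaw)*np.cos(e),-np.sin(e)]); return rot([0,0,1],z)@R.from_euler('z',psi,degrees=True).as_matrix()
E
python3 - <<'E'
from h import *
a=np.linspace(0,6.28,40); ring=lambda r,z: np.c_[r*np.cos(a),r*np.sin(a),0*a+z]
pts=np.r_[ring(.026,0),ring(.032,.07)]
for psi in (0,90,110,130,150,165):
    P=pose([0,0,0],roll(psi)); Cw=P@CT; rel=Cw[:3,:3]@[0,0,.07]+Cw[:3,3]
    low=(pts@Cw[:3,:3].T+Cw[:3,3])[:,2].min()
    print(psi,'mouth rel TCP',rel.round(3),'low',low.round(3),'axis',Cw[:3,2].round(2))
# travel pose: upright-ish, tool horizontal, over bowl approach
V=pose([.55,.09,.26],roll(0)); rows(V,16)
E
```

```text
0 mouth rel TCP [0.001 0.141 0.026] low -0.049 axis [ 0.01 -0.43  0.9 ]
90 mouth rel TCP [ 0.026  0.141 -0.001] low -0.033 axis [ 0.9  -0.43 -0.01]
110 mouth rel TCP [ 0.024  0.141 -0.01 ] low -0.04 axis [ 0.84 -0.43 -0.32]
130 mouth rel TCP [ 0.019  0.141 -0.017] low -0.043 axis [ 0.68 -0.43 -0.59]
150 mouth rel TCP [ 0.012  0.141 -0.023] low -0.043 axis [ 0.44 -0.43 -0.79]
165 mouth rel TCP [ 0.006  0.141 -0.025] low -0.041 axis [ 0.22 -0.43 -0.87]
16 rows [5.3, 6.2, 22.1] [0.0188, 0.0277, -0.004]
```

>>> drive_tool:
  series: [5.3, 6.2, 22, 0.019, 0.0277, -0.004, -1, 5.3, 6.2, 22, 0.019, 0.0277, -0.004, -1, 5.3, 6.2, 22, 0.019, 0.0277, -0.004, -1, 5.3, 6.2, 22, 0.019, 0.0277, -0.004, -1, 5.3, 6.2, 22, 0.019, 0.0277, -0.004, -1, 5.3, 6.2, 22, 0.019, 0.0277, -0.004, -1, 5.3, 6.2, 22, 0.019, 0.0277, -0.004, -1, 5.3, 6.2, 22, 0.019, 0.0277, -0.004, -1]

```text
time: 11.12
eef_pos: [0.4851, -0.0842, 0.2411]
tcp_rot: [-1.499, -1.271, -1.18]
contact_force: [0.2, -0.6, -2.3]
width: 0.0585
finger_force: 64.1
```

>>> drive_tool:
  series: [5.3, 6.2, 22, 0.019, 0.0277, -0.004, -1, 5.3, 6.2, 22, 0.019, 0.0277, -0.004, -1, 5.3, 6.2, 22, 0.019, 0.0277, -0.004, -1, 5.3, 6.2, 22, 0.019, 0.0277, -0.004, -1, 5.3, 6.2, 22, 0.019, 0.0277, -0.004, -1, 5.3, 6.2, 22, 0.019, 0.0277, -0.004, -1, 5.3, 6.2, 22, 0.019, 0.0277, -0.004, -1, 5.3, 6.2, 22, 0.019, 0.0277, -0.004, -1, 0, 0, 0, 0, 0, 0, -1]

```text
time: 11.87
eef_pos: [0.5498, 0.0921, 0.2609]
tcp_rot: [-1.205, -1.211, -1.203]
contact_force: [0.5, -0.0, -1.5]
width: 0.0586
finger_force: 64.7
```

Run:
```python
from h import *
s=get_state();M=T();print(M.round(4),s['qpos'].round(2),s['time'],s['width'])
spots('top',['bowl','cup_rim'],1); im=spots('side',['bowl','cup'],1); save(im,'s2.png')
A=pose([.546,.104,.225],roll(60)); rows(A,10); rows(pose([.546,.104,.198],roll(90)),6,A)
rows(pose([.546,.104,.198],roll(150)),20,pose([.546,.104,.198],roll(90)))
```

```text
[[ 0.0014  1.     -0.0065  0.5498]
 [-0.      0.0065  1.      0.0921]
 [ 1.     -0.0014  0.      0.2609]
 [ 0.      0.      0.      1.    ]] [-0.2   0.14  1.74  1.51  1.76 -0.32] 11.8667 0.058559925320231895
top cup_rim 0.9 [0.5486 0.2338 0.2904]
10 rows [-3.6, 1.4, 1.6] [-0.0, 0.0003, 0.1047]
6 rows [-1.4, 4.3, 0.0] [0.0, -0.0, 0.0873]
20 rows [0.0, 0.0, 0.0] [0.0, 0.0, 0.0524]
```

View pics/s2.png

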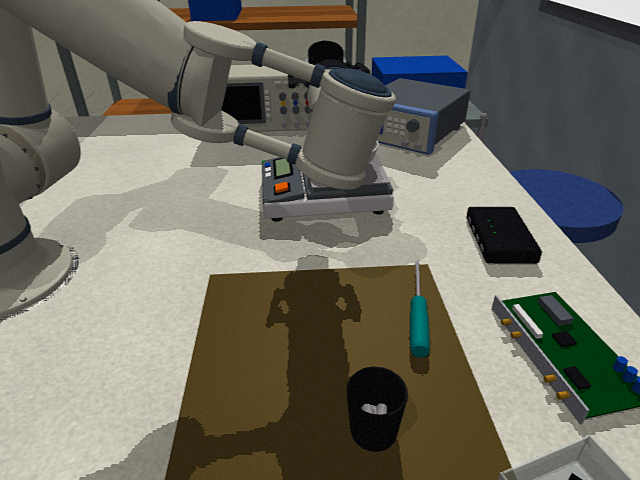

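The side view shows the wrist above the table gap, clear of the scale, with the cup (325,55) over the bowl. Now I'll roll and pour.

>>> drive_tool:
  series: [-3.6, 1.4, 1.6, 0, 0, 0.105, -1, -3.6, 1.4, 1.6, 0, 0, 0.105, -1, -3.6, 1.4, 1.6, 0, 0, 0.105, -1, -3.6, 1.4, 1.6, 0, 0, 0.105, -1, -3.6, 1.4, 1.6, 0, 0, 0.105, -1, -3.6, 1.4, 1.6, 0, 0, 0.105, -1, -3.6, 1.4, 1.6, 0, 0, 0.105, -1, -3.6, 1.4, 1.6, 0, 0, 0.105, -1, -3.6, 1.4, 1.6, 0, 0, 0.105, -1, -3.6, 1.4, 1.6, 0, 0, 0.105, -1]

```text
time: 13.0
eef_pos: [0.5459, 0.1042, 0.2254]
tcp_rot: [-1.534, -0.406, -0.404]
contact_force: [0.1, 0.6, -2.1]
width: 0.0589
finger_force: 64.7
```

>>> drive_tool:
  series: [-1.4, 4.3, 0, 0, 0, 0.087, -1, -1.4, 4.3, 0, 0, 0, 0.087, -1, -1.4, 4.3, 0, 0, 0, 0.087, -1, -1.4, 4.3, 0, 0, 0, 0.087, -1, -1.4, 4.3, 0, 0, 0, 0.087, -1, -1.4, 4.3, 0, 0, 0, 0.087, -1, 0, 0, 0, 0, 0, 0, -1]

```text
time: 13.58
eef_pos: [0.5453, 0.1042, 0.1978]
tcp_rot: [-1.573, 0.003, 0.005]
contact_force: [0.0, 0.3, -2.6]
width: 0.0588
finger_force: 64.7
```

Run:
```python
from h import *
s=get_state();M=T();print(M.round(4),s['qpos'].round(2),s['time'],s['width'])
im=spots('wrist',['bowl','cup_rim','tare_top'],1);save(im,'w5.png'); spots('top',['bowl','cup_rim'],1)
```

```text
[[ 1.     -0.0046 -0.0012  0.5453]
 [ 0.0012 -0.0023  1.      0.1042]
 [-0.0046 -1.     -0.0023  0.1978]
 [ 0.      0.      0.      1.    ]] [-0.18  0.22  1.78  1.49  1.73  1.14] 13.5833 0.05880268482354781
wrist cup_rim 0.72 [0.5701 0.2495 0.19  ]
wrist tare_top 0.37 [0.5315 0.2701 0.1887]
top bowl 0.68 [0.5857 0.2338 0.0717]
top cup_rim 0.76 [0.5688 0.2494 0.2025]
```

View pics/w5.png

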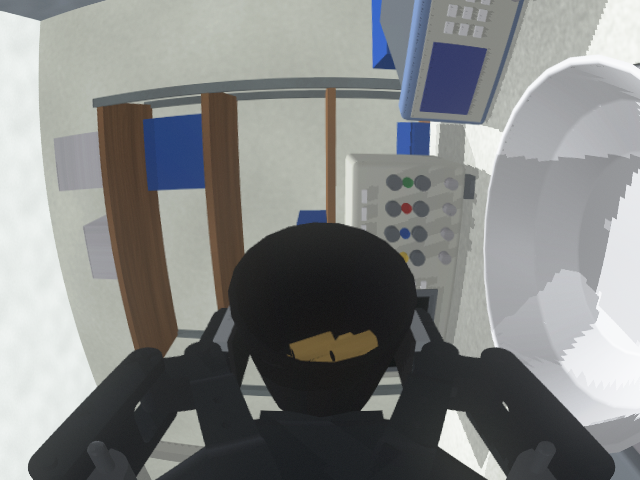

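Mouth centre is over the bowl at about (0.570, 0.249); spacers at (333,347) still in the cup. Continuing the roll.

>>> drive_tool:
  series: [0, 0, 0, 0, 0, 0.06, -1, 0, 0, 0, 0, 0, 0.06, -1, 0, 0, 0, 0, 0, 0.06, -1, 0, 0, 0, 0, 0, 0.06, -1, 0, 0, 0, 0, 0, 0.06, -1, 0, 0, 0, 0, 0, 0.06, -1, 0, 0, 0, 0, 0, 0.06, -1, 0, 0, 0, 0, 0, 0.06, -1, 0, 0, 0, 0, 0, 0.06, -1, 0, 0, 0, 0, 0, 0.06, -1]

```text
time: 14.77
eef_pos: [0.5458, 0.1051, 0.1995]
tcp_rot: [-1.521, 0.469, 0.473]
contact_force: [-0.1, 0.0, -1.7]
width: 0.0589
finger_force: 64.7
```

>>> drive_tool:
  series: [0, 0, 0, 0, 0, 0.06, -1, 0, 0, 0, 0, 0, 0.06, -1, 0, 0, 0, 0, 0, 0.06, -1, 0, 0, 0, 0, 0, 0.06, -1, 0, 0, 0, 0, 0, 0.06, -1, 0, 0, 0, 0, 0, 0.06, -1, 0, 0, 0, 0, 0, 0.06, -1, 0, 0, 0, 0, 0, 0, -1, 0, 0, 0, 0, 0, 0, -1, 0, 0, 0, 0, 0, 0, -1]

```text
time: 15.6
eef_pos: [0.5457, 0.1051, 0.1992]
tcp_rot: [-1.424, 0.792, 0.794]
contact_force: [0.4, 0.5, -0.4]
width: 0.059
finger_force: 64.7
```

Run:
```python
from h import *
s=get_state();print(T().round(4),s['qpos'].round(2),s['time'],s['contact_force'])
im=spots('wrist',['bowl','cup_rim','spacer1'],8);b=spots('top',['bowl','cup_rim','spacer1'],8)
v=np.hstack([cv2.resize(im,(400,300)),cv2.resize(b[100:340,60:380],(400,300))]); save(v,'p1.png')
```

```text
[[ 0.5256 -0.8507 -0.0027  0.5457]
 [ 0.     -0.0032  1.      0.1051]
 [-0.8507 -0.5256 -0.0017  0.1992]
 [ 0.      0.      0.      1.    ]] [-0.18  0.22  1.78  1.49  1.73  2.15] 15.6 [ 0.40034399  0.53085389 -0.42432295]
wrist cup_rim 0.97 [0.5552 0.2484 0.1725]
wrist spacer1 0.92 [0.5765 0.2496 0.079 ]
top bowl 0.32 [ 0.6576 -0.1254 -0.0017]
top spacer1 0.57 [0.6073 0.2556 0.0752]
```

View pics/p1.png

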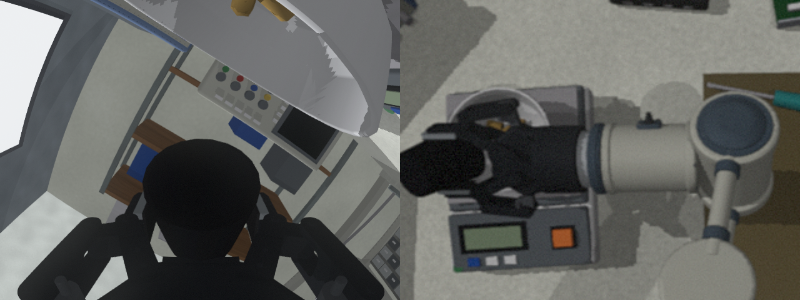

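Spacers are visible in the bowl, at (255,8) in the left half, and the cup mouth looks dark and empty. I'll tip further and shake to be sure.

>>> drive_tool:
  series: [4, -8, 0, 0, 0, 0.1, -1, 4, -8, 0, 0, 0, 0.1, -1, 0, 0, 0, 0, 0, 0.1, -1, 0, 0, 10, 0, 0, 0, -1, 0, 0, -10, 0, 0, 0, -1, 0, 0, 10, 0, 0, -0.1, -1, 0, 0, -10, 0, 0, 0.1, -1, 0, 0, 8, 0, 0, -0.1, -1, 0, 0, -8, 0, 0, 0.1, -1, 0, 0, 0, 0, 0, 0, -1]

```text
time: 16.83
eef_pos: [0.5633, 0.1049, 0.1995]
tcp_rot: [-1.32, 1.022, 1.024]
contact_force: [-0.4, -0.5, -1.7]
width: 0.0585
finger_force: 64.8
```

Run:
```python
from h import *
s=get_state();M=T();print(M.round(4),s['qpos'].round(2),s['time'],s['contact_force'])
A=pose([.55,.10,.25],roll(90)); rows(A,13)
B=pose([.53,.02,.27],roll(10)); rows(B,13,A)
rows(ML,15,B)
```

```text
[[ 0.2477 -0.9688 -0.0027  0.5633]
 [-0.0011 -0.0031  1.      0.1049]
 [-0.9688 -0.2477 -0.0018  0.1995]
 [ 0.      0.      0.      1.    ]] [-0.17  0.26  1.73  1.5   1.73  2.46] 16.8333 [-0.3618235  -0.54268207 -1.71708208]
13 rows [-3.6, -2.4, -0.4] [0.0003, 0.0001, -0.1016]
13 rows [-0.3, -2.3, -6.2] [0.0, 0.0, -0.1074]
15 rows [-4.9, -6.1, -18.6] [-0.0227, -0.028, -0.0075]
```

>>> drive_tool:
  series: [-3.6, -2.4, -0.4, 0, 0, -0.1016, -1, -3.6, -2.4, -0.4, 0, 0, -0.1016, -1, -3.6, -2.4, -0.4, 0, 0, -0.1016, -1, -3.6, -2.4, -0.4, 0, 0, -0.1016, -1, -3.6, -2.4, -0.4, 0, 0, -0.1016, -1, -3.6, -2.4, -0.4, 0, 0, -0.1016, -1, -3.6, -2.4, -0.4, 0, 0, -0.1016, -1, -3.6, -2.4, -0.4, 0, 0, -0.1016, -1, -3.6, -2.4, -0.4, 0, 0, -0.1016, -1, -3.6, -2.4, -0.4, 0, 0, -0.1016, -1]

```text
time: 17.67
eef_pos: [0.5583, 0.1013, 0.241]
tcp_rot: [-1.561, 0.23, 0.233]
contact_force: [-0.2, -0.4, -1.6]
width: 0.0584
finger_force: 64.7
```

>>> drive_tool:
  series: [-3.6, -2.4, -0.4, 0, 0, -0.1016, -1, -3.6, -2.4, -0.4, 0, 0, -0.1016, -1, -3.6, -2.4, -0.4, 0, 0, -0.1016, -1, -0.3, -2.3, -6.2, 0, 0, -0.1074, -1, -0.3, -2.3, -6.2, 0, 0, -0.1074, -1, -0.3, -2.3, -6.2, 0, 0, -0.1074, -1, -0.3, -2.3, -6.2, 0, 0, -0.1074, -1]

```text
time: 18.25
eef_pos: [0.5466, 0.0752, 0.2589]
tcp_rot: [-1.544, -0.348, -0.342]
contact_force: [2.1, 0.1, -0.9]
width: 0.0585
finger_force: 64.7
```

>>> drive_tool:
  series: [-0.3, -2.3, -6.2, 0, 0, -0.1074, -1, -0.3, -2.3, -6.2, 0, 0, -0.1074, -1, -0.3, -2.3, -6.2, 0, 0, -0.1074, -1, -0.3, -2.3, -6.2, 0, 0, -0.1074, -1, -0.3, -2.3, -6.2, 0, 0, -0.1074, -1, -0.3, -2.3, -6.2, 0, 0, -0.1074, -1, -0.3, -2.3, -6.2, 0, 0, -0.1074, -1, -0.3, -2.3, -6.2, 0, 0, -0.1074, -1, -0.3, -2.3, -6.2, 0, 0, -0.1074, -1]

```text
time: 19.0
eef_pos: [0.53, 0.0192, 0.27]
tcp_rot: [-1.282, -1.09, -1.084]
contact_force: [0.2, 0.0, -0.3]
width: 0.0586
finger_force: 64.7
```

Run:
```python
from h import *
s=get_state();M=T();print(M.round(4),s['qpos'].round(2),s['time'],s['contact_force'])
im=spots('wrist',['bowl','spacer1'],9);b=spots('top',['bowl','spacer1'],9)
v=np.hstack([cv2.resize(im,(400,300)),cv2.resize(b[150:270,80:240],(400,300),interpolation=cv2.INTER_CUBIC)]); save(v,'p2.png')
rows(ML,15)
```

```text
[[ 0.1635  0.9865 -0.0028  0.53  ]
 [ 0.0022  0.0025  1.      0.0192]
 [ 0.9865 -0.1636 -0.0018  0.27  ]
 [ 0.      0.      0.      1.    ]] [-0.33  0.12  1.75  1.47  1.89 -0.15] 19.0 [ 0.1990077   0.02203306 -0.33396451]
wrist spacer1 0.69 [0.6106 0.2536 0.0801]
top bowl 0.46 [0.4549 0.1678 0.0631]
top spacer1 0.49 [0.5819 0.2021 0.0803]
top spacer1 0.44 [0.4545 0.1661 0.0639]
top spacer1 0.36 [0.6061 0.2555 0.0759]
15 rows [-4.9, -6.1, -18.6] [-0.0229, -0.0279, -0.0074]
```

View pics/p2.png

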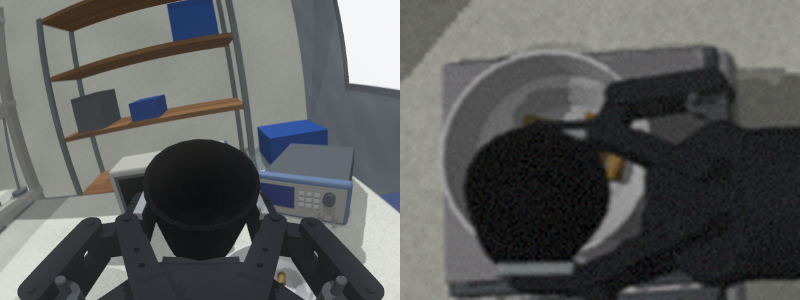

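The cup interior (200,180) shows no brass; spacers are in the bowl. Moving back above the mat spot, then checking again.

>>> drive_tool:
  series: [-4.9, -6.1, -18.6, -0.0229, -0.0279, -0.0074, -1, -4.9, -6.1, -18.6, -0.0229, -0.0279, -0.0074, -1, -4.9, -6.1, -18.6, -0.0229, -0.0279, -0.0074, -1, -4.9, -6.1, -18.6, -0.0229, -0.0279, -0.0074, -1, -4.9, -6.1, -18.6, -0.0229, -0.0279, -0.0074, -1, -4.9, -6.1, -18.6, -0.0229, -0.0279, -0.0074, -1, -4.9, -6.1, -18.6, -0.0229, -0.0279, -0.0074, -1, -4.9, -6.1, -18.6, -0.0229, -0.0279, -0.0074, -1]

```text
time: 19.97
eef_pos: [0.4668, -0.1285, 0.2546]
tcp_rot: [-1.559, -1.216, -1.116]
contact_force: [-0.4, -0.9, -2.1]
width: 0.0588
finger_force: 64.8
```

>>> drive_tool:
  series: [-4.9, -6.1, -18.6, -0.0229, -0.0279, -0.0074, -1, -4.9, -6.1, -18.6, -0.0229, -0.0279, -0.0074, -1, -4.9, -6.1, -18.6, -0.0229, -0.0279, -0.0074, -1, -4.9, -6.1, -18.6, -0.0229, -0.0279, -0.0074, -1, -4.9, -6.1, -18.6, -0.0229, -0.0279, -0.0074, -1, -4.9, -6.1, -18.6, -0.0229, -0.0279, -0.0074, -1, -4.9, -6.1, -18.6, -0.0229, -0.0279, -0.0074, -1, 0, 0, 0, 0, 0, 0, -1]

```text
time: 20.63
eef_pos: [0.3943, -0.2504, 0.2685]
tcp_rot: [-1.805, -1.329, -1.141]
contact_force: [0.6, 0.1, -0.6]
width: 0.0588
finger_force: 64.8
```

Run:
```python
from h import *
s=get_state();M=T();print(M.round(4),s['time'],s['contact_force'],s['width'])
im=spots('wrist',['bowl','cup'],1);b=spots('top',['bowl','spacer1','cup_rim','nylon_cup'],9)
w=np.clip(im[200:420,190:450].astype(int)*2,0,255).astype(np.uint8)
v=np.hstack([cv2.resize(w,(354,300)),cv2.resize(b[160:265,85:225],(400,300),interpolation=cv2.INTER_CUBIC)]); save(v,'p3.png')
D=(M@CT); print('cup axis',D[:3,2].round(3),'pos',D[:3,3].round(4))
rows(ML,2)
```

```text
[[ 0.1219  0.9525  0.2791  0.3943]
 [ 0.4205 -0.3042  0.8548 -0.2504]
 [ 0.8991  0.0131 -0.4376  0.2685]
 [ 0.      0.      0.      1.    ]] 20.6333 [ 0.64822822  0.09690238 -0.55469172] 0.05876580385733008
wrist bowl 0.79 [0.5832 0.2365 0.0725]
wrist cup 0.89 [ 0.4372 -0.1173  0.1607]
top bowl 0.86 [0.5841 0.2313 0.0718]
top spacer1 0.61 [0.5781 0.2444 0.0766]
top spacer1 0.55 [0.5981 0.2427 0.0804]
top spacer1 0.52 [0.5878 0.2456 0.0882]
top spacer1 0.51 [0.5918 0.2172 0.0773]
top spacer1 0.48 [0.607  0.2539 0.076 ]
top spacer1 0.47 [0.5818 0.2027 0.0772]
top spacer1 0.46 [0.6098 0.2217 0.0807]
top spacer1 0.41 [0.5864 0.2277 0.0716]
top spacer1 0.29 [ 0.5217 -0.2227  0.0014]
top cup_rim 0.62 [ 0.438  -0.1156  0.2315]
top nylon_cup 0.63 [ 0.5654 -0.3277  0.0028]
cup axis [-0.001  0.004  1.   ] pos [ 0.4378 -0.12    0.1601]
2 rows [0.1, -0.4, -0.2] [-0.0001, -0.0002, 0.0002]
```

View pics/p3.png

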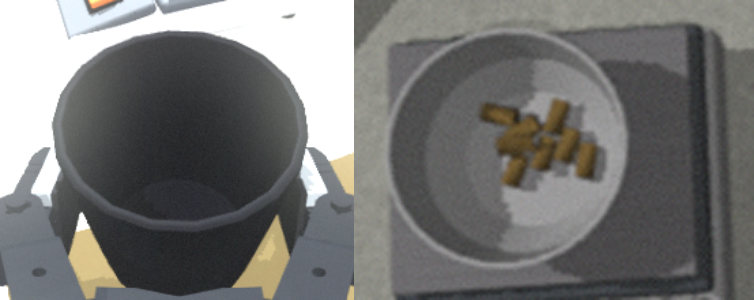

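The cup is empty and eight spacers lie in the bowl (540,145), which is still centred. Setting the cup down.

>>> drive_tool:
  series: [-9, 0, 4.4, 0, 0, 0, -1, -18, -0.3, 8.8, 0, 0, 0, -1, -27, -0.4, 13.1, 0, 0, 0, -1, -27, -0.4, 13.1, 0, 0, 0, -1, -27, -0.4, 13.1, 0, 0, 0, -1, -18, -0.3, 8.8, 0, 0, 0, -1, -9, 0, 4.4, 0, 0, 0, -1, -3.6, 0, 1.8, 0, 0, 0, -1, 0, 0, 0, 0, 0, 0, -1]

```text
time: 21.78
eef_pos: [0.3953, -0.248, 0.1126]
tcp_rot: [-1.799, -1.328, -1.14]
contact_force: [-0.8, 0.6, -0.2]
width: 0.0587
finger_force: 64.8
```

Needs about 2.5 mm more.

>>> drive_tool:
  series: [-1.8, 0, 0.9, 0, 0, 0, -1, 0, 0, 0, 0, 0, 0, -1]

```text
time: 21.95
eef_pos: [0.3958, -0.2486, 0.1123]
tcp_rot: [-1.8, -1.331, -1.141]
contact_force: [0.1, 0.1, -0.7]
width: 0.0588
finger_force: 64.8
```

>>> drive_tool:
  series: [-0.7, 0, 0.35, 0, 0, 0, -1, 0, 0, 0, 0, 0, 0, -1]

```text
time: 22.12
eef_pos: [0.3956, -0.2484, 0.1113]
tcp_rot: [-1.8, -1.331, -1.14]
contact_force: [-0.2, -0.5, -1.4]
width: 0.059
finger_force: 64.8
```

>>> drive_tool:
  series: [-0.9, 0, 0.45, 0, 0, 0, -1, 0, 0, 0, 0, 0, 0, -1]

```text
time: 22.28
eef_pos: [0.3956, -0.2484, 0.1104]
tcp_rot: [-1.799, -1.33, -1.141]
contact_force: [-0.4, -1.2, 4.9]
width: 0.0585
finger_force: 64.8
```

>>> drive_tool:
  series: [-0.5, 0, 0.2, 0, 0, 0, -1, 0, 0, 0, 0, 0, 0, -1]

```text
time: 22.45
eef_pos: [0.3956, -0.2486, 0.1102]
tcp_rot: [-1.798, -1.33, -1.142]
contact_force: [-0.7, -1.3, 7.1]
width: 0.0588
finger_force: 64.7
```

Contact. Releasing, backing out along the tool axis, then lifting.

>>> drive_tool:
  series: [0.3, 0, 0, 0, 0, 0, 0.6, 0, 0, 0, 0, 0, 0, 1, 0, 0, 0, 0, 0, 0, 1, 0, 0, 0, 0, 0, 0, 1, 0, 0, 0, 0, 0, 0, 1, 0, 0, 0, 0, 0, 0, 1]

```text
time: 22.95
eef_pos: [0.3954, -0.248, 0.109]
tcp_rot: [-1.8, -1.329, -1.14]
contact_force: [0.1, -0.4, 0.1]
width: 0.0854
finger_force: 0.0
```

>>> drive_tool:
  series: [0, 0, -8, 0, 0, 0, 1, 0, 0, -14, 0, 0, 0, 1, 0, 0, -18, 0, 0, 0, 1, 0, 0, -18, 0, 0, 0, 1, 0, 0, -18, 0, 0, 0, 1, 0, 0, -18, 0, 0, 0, 1, 10, 0, -15, 0, 0, 0, 1, 20, 0, -10, 0, 0, 0, 1, 20, 0, -10, 0, 0, 0, 1, 0, 0, 0, 0, 0, 0, 1]

```text
time: 23.78
eef_pos: [0.3658, -0.3398, 0.2156]
tcp_rot: [-1.803, -1.336, -1.143]
contact_force: [-0.7, -0.6, -0.1]
width: 0.0853
finger_force: 0.0
```

Run:
```python
from h import *
s=get_state();print(s['time'],s['contact_force'],s['eef_pos'])
spots('wrist',['cup','cup_rim'],1);spots('top',['cup','cup_rim','bowl','nylon_cup','screwdriver','tare_top'],1)
im=spots('side',['cup','cup_rim','nylon_cup','bowl'],1); save(im,'s3.png')
```

```text
23.7833 [-0.72701966 -0.59183568 -0.07975104] [ 0.36583306 -0.33984918  0.21559923]
wrist cup 0.61 [ 0.6618 -0.124   0.0014]
wrist cup_rim 0.66 [ 0.4351 -0.1098  0.0678]
top cup 0.56 [ 0.4367 -0.1176 -0.0018]
top cup_rim 0.65 [ 0.4377 -0.1151  0.0777]
top bowl 0.87 [0.5863 0.2336 0.0727]
top nylon_cup 0.62 [ 0.5621 -0.3269  0.0043]
top screwdriver 0.83 [ 0.656  -0.1253  0.0007]
top tare_top 0.6 [0.4539 0.1703 0.0648]
side cup 0.7 [ 0.4397 -0.1184  0.003 ]
side cup_rim 0.85 [ 0.4413 -0.1141  0.0715]
side nylon_cup 0.85 [ 0.5621 -0.3255 -0.0028]
side bowl 0.59 [0.5811 0.2359 0.0684]
```

View pics/s3.png

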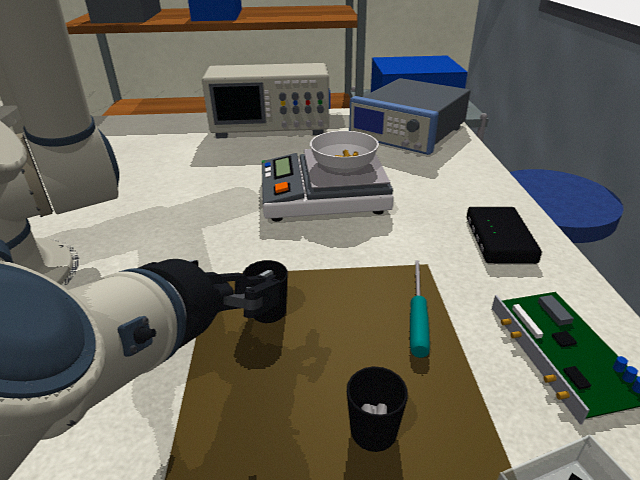

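The cup stands upright at (265,290), exactly where it started. The bowl with the brass is at (344,152), the white cup and screwdriver have not moved, and the gripper is clear. Handing in.

```bash
python3 -c "from cell import *; print(sign_off())"
```

```text
the job is handed in; nothing more can be done
None
```

The job is handed in: I pressed the tare key fully and released it with the bowl empty, poured all eight brass spacers into the bowl (still centred on the pan), and stood the empty cup back on the mat, leaving the other cup and the screwdriver where they were, about 24 s in all.

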